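# Put the biscuit cutters from the tray into the rack in reverse order

## Task

Four steel biscuit cutters stand in a row on the baking tray, each around the biscuit of its own shape. Move them into the four bays of the wooden rack in reverse order, so that my colleague across the table finds them in the order in which you see the row now: the leftmost cutter goes into the rightmost bay, the second from the left into the second from the right, and so on. Each must stand flat on the rack's floor, the same way up as now, in the middle of its bay (give or take 15 mm); leave the biscuits and the spice jar, the yellow butter box and the rolling pin nearby where they are.

Things in the scene. Friction and masses are not known exactly. Their poses are not given: they have to be found in the camera images.
- cutter_round: The small round cutter, 38 mm across. Loose stainless-steel biscuit cutter: an upright strip wall, open at top and bottom, 40 mm tall, wall 3 mm thick, 30 to 90 g. Origin at the centre of its underside, z up. It starts on the tray, around the biscuit of its own shape, turned by at most 5 degrees from the tray's axes. 
- cutter_square: The square cutter, 44 x 44 mm, sides along its x and y. Loose stainless-steel biscuit cutter: an upright strip wall, open at top and bottom, 40 mm tall, wall 3 mm thick, 30 to 90 g. Origin at the centre of its underside, z up. It starts on the tray, around the biscuit of its own shape, turned by at most 5 degrees from the tray's axes. 
- cutter_finger: The narrow oblong cutter, 28 mm wide along its x and 58 mm long along its y (its long side runs along the row). Loose stainless-steel biscuit cutter: an upright strip wall, open at top and bottom, 40 mm tall, wall 3 mm thick, 30 to 90 g. Origin at the centre of its underside, z up. It starts on the tray, around the biscuit of its own shape, turned by at most 5 degrees from the tray's axes. 
- cutter_flower: The wavy, flower-shaped cutter with six lobes, 57 mm across at two opposite lobes that lie on its x axis. Loose stainless-steel biscuit cutter: an upright strip wall, open at top and bottom, 40 mm tall, wall 3 mm thick, 30 to 90 g. Origin at the centre of its underside, z up. It starts on the tray, around the biscuit of its own shape, turned by at most 5 degrees from the tray's axes. 
- biscuit_round: Round biscuit, 24 mm across. Fixed pale biscuit 6 mm thick lying on the tray; it stays there and shows where in the row the cutter of its shape started. Origin at the centre of its underside, axes parallel to the tray's. Do not move it.
- biscuit_square: Square biscuit, 30 x 30 mm. Fixed pale biscuit 6 mm thick lying on the tray; it stays there and shows where in the row the cutter of its shape started. Origin at the centre of its underside, axes parallel to the tray's. Do not move it.
- biscuit_finger: Oblong biscuit, 14 x 44 mm. Fixed pale biscuit 6 mm thick lying on the tray; it stays there and shows where in the row the cutter of its shape started. Origin at the centre of its underside, axes parallel to the tray's. Do not move it.
- biscuit_flower: Flower biscuit with six lobes, 36 mm across. Fixed pale biscuit 6 mm thick lying on the tray; it stays there and shows where in the row the cutter of its shape started. Origin at the centre of its underside, axes parallel to the tray's. Do not move it.
- tray: Fixed aluminium baking tray lined with pale parchment, 110 mm (its x) by 320 mm (its y, along the row), on the table; floor 4 mm above the table, rim 6 mm above that floor. Origin at the centre of its underside; +y is the robot's left, within 8 degrees. Places of the row at y = +117, +39, -39, -117 mm, x = 0. It lies either nearer to or farther from the robot than the rack.
- rack: Fixed brown wooden rack, 110 mm (its x) by 320 mm (its y, along the row), on the table; floor 4 mm above the table, a lip 6 mm above the floor all round (4 mm thick) and three cross dividers (3 mm thick, 12 mm above the floor) making four bays with their middles at y = +117, +39, -39, -117 mm, x = 0; each bay is 75 mm along the row and 102 mm across it. Origin at the centre of its underside; +y is the robot's left, within 8 degrees. Empty at the start.
Things that resemble listed ones, but are neither listed nor needed, are in the scene too. What is shaped like the cutter_round but orange is not meant. Leave any red look-alike of the cutter_square alone.

How it is judged:
By the outcome, as a careful person would: the job done as asked, in the order asked, and still so for the second after the job is handed in, with the robot touching nothing.
It also fails if it takes over 96 s, if anything falls off the work surface, if the arm or the gripper's body presses on something with over 40 N, if the wrist force passes 120 N, or if a joint passes its speed limit or range.

## Robot

A 7-joint arm with a two-finger parallel gripper is mounted at the origin on the work surface. World frame = base frame: x ahead of the robot, y to its left, z up, the work surface at z = 0. Lengths are in mm, angles in rad, forces in N, time in s.
With the tool pointing down it reaches from about 400 to 875 mm from the base axis. Payload 19.3 kg.
Tool frame: the origin (TCP) lies at the centre of the arm's flange, where the gripper is bolted on; the fingertips stand 173 mm ahead of it and the grasp point (between the pads) lies 155 mm ahead of it; x points along the fingers, z is the direction in which the jaws open and shut, and the axes are right-handed (so a half turn about x gives the same grasp; the last joint's range is limited). The gripper opens to 85 mm and grips with 20 to 120 N. Pads are 22 mm wide; open, the fingers measure 114 mm over their backs; the gripper's body (76 mm by 85 mm) begins 54 mm behind the grasp point. The pads swing forward as they close: fully open they stand 13 mm farther back than shut.
Start: joints at [-1.398, 0.521, -0.036, 1.599, 0.021, 1.021, -0.113], TCP at [150.284, 606.658, 404.691] pointing down, gripper open.
Joint ranges: [-2.91, 2.91], [-0.3, 2.13], [-1.5, 1.42], [0.17, 2.43], [-1.26, 4.41], [0.16, 1.93], [-2.52, 2.52]. Speed limits (rad/s): [1.89, 1.89, 2.39, 2.39, 3.01, 3.01, 3.01].

## Interface

Orientations are given as a rotation vector (axis times angle).
In Python, from workcell import monitor, viewer, workorder gives the robot as it stands.
- The arm moves only by the tool arm_command, never from a script. Its argument "increments" is text: rows parted by semicolons, each of 7 numbers parted by spaces: the shift along the tool's x, y, z in units of 0.1 m (1.0 is 0.1 m), then the turn, a rotation vector about the tool's x, y, z in units of 120 degrees (1.0 is 120 degrees), then the gripper command: -1 is fully open, 1 is shut, values between are in proportion. A call has 1 to 5 rows; each row is the pose to reach, as a shift and turn from the pose measured when the call began, along the tool's axes at that moment; what a row does not reach only later rows make up. A row lasts 1/12 s, in which the tool goes at most 41.7 mm and 7.16 degrees, less where a joint would pass 70% of its speed; a pose out of reach is approached as far as the arm can. A call with a number of a shift or a turn outside -1 to 1 is refused whole. A call with a gripper value outside its range is refused whole. The fingers move at their own pace and stop on an object; "grip_force" is the grip in N (left out, the last holds). Time passes only in rows, so rows that repeat a pose let the fingers close. It gives the time, the measured TCP pose, the force and the opening at its end, in the units of the state.
- monitor.state(): the state, without advancing time (a new reading comes with each control period).
- viewer.read_camera(name): name is "side" or "top" or "wrist"; returns a dict with "pixels" (384x512x3 uint8, red, green, blue), "depth" (384x512 float32, mm along the optical axis (not along the pixel's ray), 0 where there is no reading), "camera_matrix" (3x3 intrinsics, pixels), "position" and "rotation" of the camera in the world. Camera axes: x right, y down, z forward; pixel columns grow to the right and rows downward; lengths in mm; the calibration is good to about 2 mm. A picture is of the moment at which its call begins.
- workorder.close_job(): hands the job in, once; it reports no verdict.
The state is a dict: "time_s": time; "joints": joint angles; "qvel": joint speeds; "tau": joint torques, N m; "position": TCP position; "tool_rot": TCP orientation; "ft_force": force on the tool from outside, world axes, zero at the start; "torque": the same for the moment, N m; "width": opening from 0.0 (shut) to 1.0 (fully open).
Only numpy, scipy, OpenCV 4.12 (cv2) and the standard library are available. Lean on these libraries where they do the work, as an engineer would, in place of code of your own. Each camera call takes 0.05 s, during which the arm holds its last target. There are 200 camera calls.

## Working session

There is one attempt and no reset: what is moved stays moved. The work goes in short steps, Python scripts to look and compute and a tool call to move; the robot and the scene stay as the last step left them, time stands still between calls to the robot, and variables do not carry over. Pictures are saved under pics/ and viewed, about 12 in all and at most 16, crops included, and the job is handed in when it is done.

Besides the shell and the picture viewer there is one more tool, called as name(argument=value, ...) on one line, values as JSON. arm_command: Moves the arm, as the interface text tells. Shifts and turns lie within -1 to 1; 1 stands for 0.1 m of shift or 120 degrees of turn. Its arguments: {"type":"object","properties":{"increments":{"type":"string"},"grip_force":{"type":"number"}},"required":["increments"]}

```bash
mkdir -p pics; ls; python3 - <<'E'
from workcell import monitor, viewer
import cv2, numpy as np
s=monitor.state(); print(s)
for n in ("top","side"):
    c=viewer.read_camera(n); cv2.imwrite(f"pics/{n}0.png",cv2.cvtColor(c["pixels"],cv2.COLOR_RGB2BGR))
    np.savez(f"{n}0.npz",**{k:np.array(v) for k,v in c.items()})
    print(n,c["camera_matrix"],c["position"],c["rotation"])
E
```

```text
pics
{'time_s': 0.0, 'joints': array([-1.39820922,  0.52201132, -0.03631895,  1.59999508,  0.0212214 ,
        1.02108811, -0.11276004]), 'qvel': array([ 0.00117866,  0.00038569,  0.00019953, -0.00112734,  0.00011948,
        0.00076396, -0.00110483]), 'tau': array([ 8.96564393e-05, -9.27134585e+01,  1.97983235e+00, -3.69929874e+01,
        1.77437591e-02,  8.39708315e-03, -6.86409317e-05]), 'position': array([150.25158906, 606.53071286, 404.13202716]), 'tool_rot': array([-1.02929206,  1.3151362 ,  1.02801513]), 'ft_force': array([ 0.01197857, -0.06562846,  0.35074231]), 'torque': array([-0.02765464, -0.00804381,  0.009525  ]), 'width': 1.0033709189907918}
top [[359.44047519   0.         257.42616098]
 [  0.         359.44047519 191.41937612]
 [  0.           0.           1.        ]] [494.49790048  16.93889518 696.56396096] [-2.16078999  2.20208316 -0.05987292]
side [[441.41964907   0.         259.5788422 ]
 [  0.         441.41964907 193.90966481]
 [  0.           0.           1.        ]] [523.34403988 640.20186085 776.74130832] [-0.05502162  2.94720591 -1.04193013]
```

View pics/top0.png

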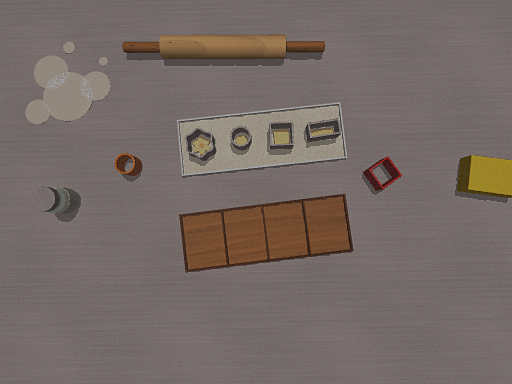

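View pics/side0.png

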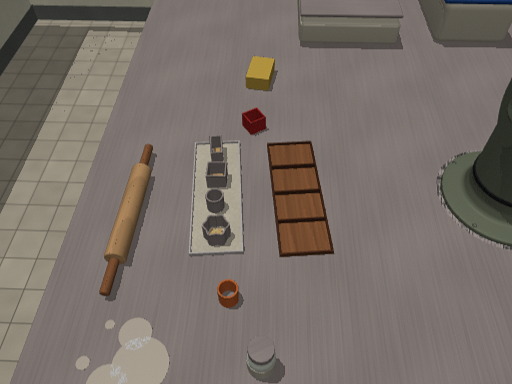

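The top view (image up is +x, left is +y) shows the tray on the far side with, left to right, flower (201,145), round (241,138), square (281,135) and finger (323,130). The empty rack is nearer, around (266,232). Look-alikes are the orange ring at (128,164), which is not meant, and the red square at (382,173), which I leave alone. The four steel ones on the tray over biscuits are the ones meant. Next I measure them.

```bash
cat >h.py <<'E'
import cv2, numpy as np
def load(n): return dict(np.load(n))
def Rm(r): 
    r=np.array(r); return cv2.Rodrigues(r)[0] if r.size==3 else r
def cloud(c):
    K=c["camera_matrix"];d=c["depth"];v,u=np.mgrid[:384,:512]
    p=np.stack([(u-K[0,2])/K[0,0]*d,(v-K[1,2])/K[1,1]*d,d],-1)
    P=p@Rm(c["rotation"]).T+c["position"]; P[d==0]=np.nan; return P
def plane(c,uv,z):
    K=c["camera_matrix"];uv=np.atleast_2d(uv).astype(float)
    r=np.c_[(uv-K[:2,2])/[K[0,0],K[1,1]],np.ones(len(uv))]@Rm(c["rotation"]).T
    o=np.array(c["position"]); return o+r*((z-o[2])/r[:,2])[:,None]
def frame_rect(c,mask,z):
    m=max(cv2.findContours(mask,cv2.RETR_EXTERNAL,cv2.CHAIN_APPROX_NONE)[0],key=cv2.contourArea)
    P=plane(c,m[:,0],z)[:,:2].astype(np.float32)
    (x,y),(w,h),a=cv2.minAreaRect(P)
    return x,y,w,h,a
E
python3 - <<'E'
from h import *
c=load("top0.npz"); P=cloud(c); hsv=cv2.cvtColor(c["pixels"],cv2.COLOR_RGB2HSV)
im=c["pixels"]
print("table z",np.nanmedian(P[300:,100:400,2]), "tray floor",np.nanmedian(P[155:165,250:270,2]),"rack",np.nanmedian(P[225:245,275:295,2]))
print(hsv[240,200],hsv[165,260],hsv[300,300],hsv[212,225],im[138,232])
roi=np.zeros((384,512),np.uint8); roi[185:285,165:370]=1
rack=((hsv[...,1]>90)&(roi>0)).astype(np.uint8)
print("rack",frame_rect(c,rack,10))
roi[:]=0; roi[95:185,165:360]=1
gray=im.min(-1)
b=im.astype(int); tr=((b.min(-1)>150)&(roi>0)).astype(np.uint8)
print("tray",frame_rect(c,tr,10))
for nm,s in (("fl",(120,165,182,222)),("ro",(120,158,226,256)),("sq",(115,155,264,300)),("fi",(112,147,300,345))):
    sub=P[s[0]:s[1],s[2]:s[3]]; m=(sub[...,2]>34)&(sub[...,2]<52)
    q=sub[m]; r=cv2.minAreaRect(q[:,:2].astype(np.float32)); lo,hi=q.min(0),q.max(0)
    print(nm,m.sum(),"z",np.median(q[:,2]).round(1),"bb",((lo+hi)/2).round(1),(hi-lo).round(1),"rect",np.round(r[0]+r[1]+(r[2],),1))
cv2.imwrite("pics/crop0.png",cv2.cvtColor(cv2.resize(im[90:280,160:370],None,fx=3.5,fy=3,interpolation=cv2.INTER_CUBIC),cv2.COLOR_RGB2BGR))
R=Rm([-1.02929206,  1.3151362 ,  1.02801513]);print(R.round(4))
E
```

```text
table z -0.1661180951359711 tray floor 3.76812657034111 rack 3.8455512841413793
[ 14 146 112] [ 24  25 156] [178  26 116] [ 12 143 121] [71 67 65]
rack (462.2964172363281, 11.265350341796875, 109.26570892333984, 319.03570556640625, 6.080227851867676)
tray (593.2149047851562, -19.618118286132812, 2.7503724098205566, 85.12394714355469, 4.998592853546143)
fl 215 z 43.0 bb [630.6 130.1  40.1] [55.1 52.4 11.8] rect [631.  130.3  50.7  55.2  35.3]
ro 147 z 43.2 bb [641.3  54.7  40.3] [38.2 37.1 12.4] rect [641.2  54.7  37.   38.2  89. ]
sq 208 z 43.2 bb [644.8 -21.1  40.5] [45.4 44.5 12.6] rect [644.8 -21.3  44.7  44.6   1.1]
fi 237 z 43.1 bb [652.9 -99.8  40.4] [35.8 59.5 12.6] rect [ 653.  -100.2   29.3   58.4    7.5]
[[-2.000e-04 -9.707e-01  2.404e-01]
 [-1.100e-03  2.404e-01  9.707e-01]
 [-1.000e+00 -1.000e-04 -1.100e-03]]
```

View pics/crop0.png

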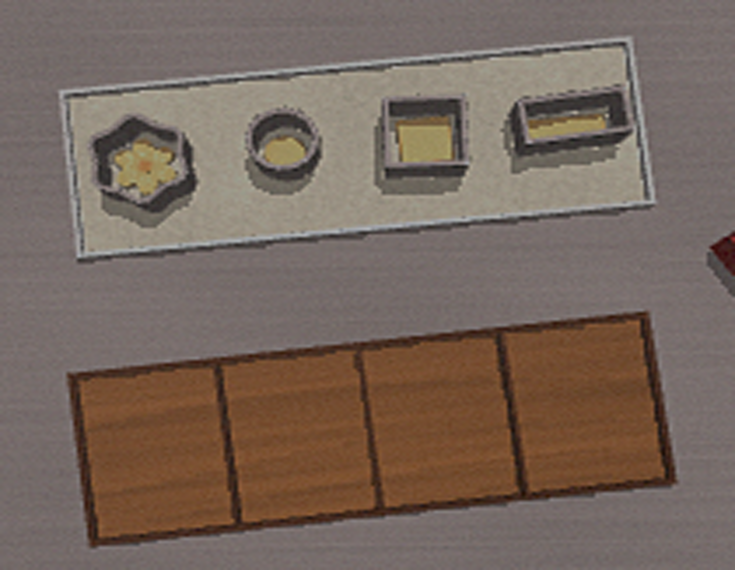

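The crop confirms that the four steel cutters stand on the tray over their matching biscuits: flower at the left (140,163), then round (284,145), square (425,135) and finger (572,118). The measured sizes and heights match the list (tops at about 43 mm, rack 109x319). First I turn the tool so the jaws open across the row.

arm_command(increments="0 0 0 0.06 0 0 -1;0 0 0 0.12 0 0 -1;0 0 0 0.18 0 0 -1;0 0 0 0.24 0 0 -1;0 0 0 0.29 0 0 -1", grip_force=30)

```text
time_s: 0.52
position: [150.2, 606.5, 403.9]
tool_rot: [-0.56, 1.498, 0.558]
ft_force: [0.1, 0.3, -0.1]
width: 1.003
```

arm_command(increments="0 0 0 0.06 0 0 -1;0 0 0 0.12 0 0 -1;0 0 0 0.18 0 0 -1;0 0 0 0.24 0 0 -1;0 0 0 0.29 0 0 -1")

```text
time_s: 0.93
position: [150.2, 606.4, 403.6]
tool_rot: [-0.08, 1.57, 0.077]
ft_force: [-0.3, 0.2, 0.5]
width: 0.999
```

```bash
cat >go.py <<'E'
import sys
from h import *
from workcell import monitor
RK=(462.3,11.3); PS=np.radians(6.08)
def bay(y): return RK[0]-y*np.sin(PS),RK[1]+y*np.cos(PS)
T=dict(flower=(630.6,130.1,8.5),round=(641.3,54.7,5.5),square=(644.8,-21.1,1.1),finger=(653,-100,7.5))
for n,y in (("b_flower",-117),("b_round",-39),("b_square",39),("b_finger",117)): T[n]=(*bay(y),6.08)
def to(name,z):
    s=monitor.state(); R=Rm(s["tool_rot"]); x,y,yaw=T[name]; p=s["position"]
    cur=np.degrees(np.arctan2(R[1,2],R[0,2]))
    print(name,"t",round(s["time_s"],2),"pos",p.round(1),"yaw",cur.round(2),"tilt",R[:,0].round(3),"w",round(s["width"],3),"F",s["ft_force"].round(1))
    print("  units:",(R.T@(np.array([x,y,z])-p)/100).round(3),"turn",((cur-yaw)/120).round(4))
if __name__=="__main__": to(sys.argv[1],float(sys.argv[2]))
E
python3 go.py flower 300; python3 -c "
from workcell import monitor;print(monitor.state()['joints'])
from go import T;print(T)"
```

```text
flower t 0.93 pos [150.2 606.4 403.6] yaw 5.75 tilt [-0.    -0.002 -1.   ] w 0.999 F [-0.3  0.2  0.5]
  units: [ 1.045 -5.218  4.304] turn -0.0229
[-1.6005814   0.53696921  0.26577267  1.6122658  -0.15859431  1.01579057
 -1.18610373]
{'flower': (630.6, 130.1, 8.5), 'round': (641.3, 54.7, 5.5), 'square': (644.8, -21.1, 1.1), 'finger': (653, -100, 7.5), 'b_flower': (np.float64(474.69228612756245), np.float64(-105.04187227534472), 6.08), 'b_round': (np.float64(466.4307620425208), np.float64(-27.480624091781568), 6.08), 'b_square': (np.float64(458.1692379574792), np.float64(50.08062409178157), 6.08), 'b_finger': (np.float64(449.90771387243757), np.float64(127.64187227534471), 6.08)}
```

arm_command(increments="0 -0.22 0.18 0 0 0 -1;0 -0.5 0.41 0 0 0 -1;0 -0.76 0.63 0 0 0 -1;0 -1 0.82 0 0 0 -1")

```text
time_s: 1.27
position: [242.9, 513.6, 403.5]
tool_rot: [-0.081, 1.57, 0.076]
ft_force: [1.0, 0.8, 0.0]
width: 0.996
```

arm_command(increments="0 -0.3 0.25 0 0 0 -1;0 -0.55 0.45 0 0 0 -1;0 -0.8 0.66 0 0 0 -1;0 -1 0.82 0 0 0 -1")

```text
time_s: 1.6
position: [336.1, 420.2, 403.7]
tool_rot: [-0.08, 1.57, 0.075]
ft_force: [0.5, 0.5, -1.6]
width: 1.0
```

arm_command(increments="0 -0.3 0.25 0 0 0 -1;0 -0.55 0.45 0 0 0 -1;0 -0.8 0.66 0 0 0 -1;0 -1 0.82 0 0 0 -1")

```text
time_s: 1.93
position: [429.1, 326.6, 404.0]
tool_rot: [-0.079, 1.569, 0.073]
ft_force: [0.6, -0.1, -0.4]
width: 1.0
```

arm_command(increments="0 -0.3 0.25 0 0 0 -1;0 -0.55 0.45 0 0 0 -1;0 -0.8 0.66 0 0 0 -1;0 -1 0.82 0 0 0 -1")

```text
time_s: 2.27
position: [521.9, 232.8, 404.3]
tool_rot: [-0.079, 1.569, 0.072]
ft_force: [-0.3, 0.7, 0.2]
width: 1.005
```

arm_command(increments="0 -0.3 0.25 -0.01 0 0 -1;0 -0.55 0.45 -0.02 0 0 -1;0 -0.8 0.66 -0.02 0 0 -1;0 -1 0.82 -0.02 0 0 -1;0 -1 0.82 -0.02 0 0 -1")

```text
time_s: 2.68
position: [615.6, 136.3, 404.4]
tool_rot: [-0.109, 1.568, 0.098]
ft_force: [-0.2, -0.2, -0.2]
width: 0.998
```

```bash
python3 go.py flower 300
```

```text
flower t 2.68 pos [615.6 136.3 404.4] yaw 7.58 tilt [ 0.001 -0.007 -1.   ] w 0.998 F [-0.2 -0.2 -0.2]
  units: [ 1.044 -0.074  0.14 ] turn -0.0077
```

arm_command(increments="0.3 -0.03 0.05 -0.004 0 0.003 -1;0.6 -0.05 0.1 -0.008 0 0.003 -1;0.95 -0.07 0.14 -0.008 0 0.003 -1;0.95 -0.07 0.14 -0.008 0 0.003 -1")

```text
time_s: 3.02
position: [629.1, 130.3, 303.3]
tool_rot: [-0.119, 1.576, 0.115]
ft_force: [-1.4, -0.4, -0.9]
width: 0.996
```

arm_command(increments="0.3 0 0 0 0 0 -1;0.6 0 0 0 0 0 -1;0.95 0 0 0 0 0 -1;0.95 0 0 0 0 0 -1")

```text
time_s: 3.35
position: [626.6, 130.3, 204.2]
tool_rot: [-0.12, 1.583, 0.115]
ft_force: [-0.5, 0.4, -1.2]
width: 1.0
```

```bash
cat >>go.py <<'E'
    s=monitor.state(); R=Rm(s["tool_rot"]); a=np.radians(T[sys.argv[1]][2])
    Rt=np.array([[0,-np.sin(a),np.cos(a)],[0,np.cos(a),np.sin(a)],[-1,0,0]])
    print("  full turn units",(np.degrees(cv2.Rodrigues(R.T@Rt)[0].ravel())/120).round(4))
E
cat >snap.py <<'E'
import sys
from h import *
from workcell import viewer
n,out=sys.argv[1:3]; c=viewer.read_camera(n); np.savez(out+".npz",**{k:np.array(v) for k,v in c.items()})
im=c["pixels"]
if len(sys.argv)>3:
    a,b,e,f=map(int,sys.argv[3:7]); im=im[a:b,e:f]; k=int(min(780/im.shape[1],580/im.shape[0])); im=cv2.resize(im,None,fx=k,fy=k)
cv2.imwrite(f"pics/{out}.png",cv2.cvtColor(im,cv2.COLOR_RGB2BGR))
E
python3 go.py flower 187; python3 snap.py side s1 100 292 100 340; python3 snap.py wrist w1
```

```text
File "go.py", line 14
    s=monitor.state(); R=Rm(s["tool_rot"]); a=np.radians(T[sys.argv[1]][2])
IndentationError: unexpected indent
```

View pics/s1.png

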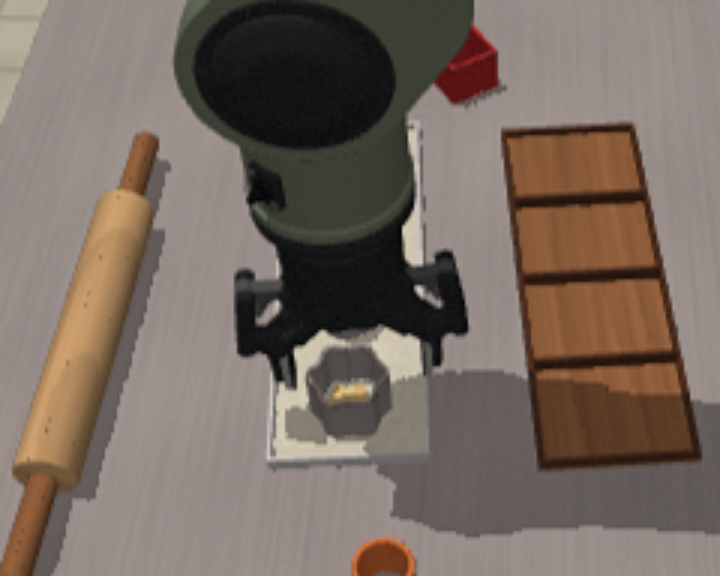

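View pics/w1.png

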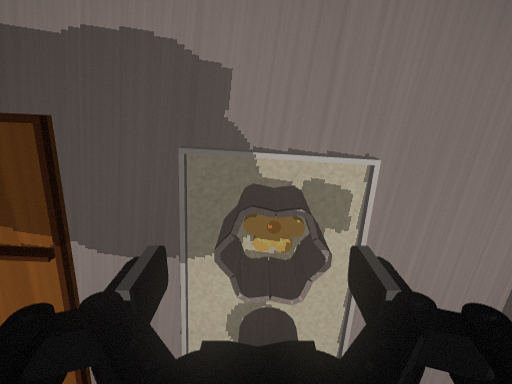

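The side view shows the flower (350,392) between the open fingers (285,365) and (435,350). The wrist view shows the flower lobes at (215..330) between the fingers at 167 and 350. That puts the cutter slightly off the jaw centre, as expected. Next I measure the tip height.

```bash
python3 - <<'E'
s=open('go.py').read()
i=s.index('if __name__'); j=s.index('\n',i)+1
s=s[:i]+'if __name__=="__main__":\n    to(sys.argv[1],float(sys.argv[2]))\n'+s[j:]
open('go.py','w').write(s)
from h import *
c=load("s1.npz");P=cloud(c)
m=(c["pixels"].max(-1)<60)
for lo,hi in ((560,600),(655,705)):
    q=P[m&(P[...,0]>lo)&(P[...,0]<hi)&(abs(P[...,1]-132)<25)&(P[...,2]>12)]
    q=q[q[:,2].argsort()]; print(q[:6].round(0).tolist())
E
python3 go.py flower 187
```

```text
[[582.0, 131.0, 49.0], [582.0, 132.0, 53.0], [576.0, 127.0, 53.0], [572.0, 127.0, 53.0], [574.0, 128.0, 54.0], [576.0, 126.0, 55.0]]
[[670.0, 143.0, 46.0], [669.0, 131.0, 47.0], [669.0, 134.0, 48.0], [668.0, 137.0, 48.0], [668.0, 139.0, 48.0], [667.0, 145.0, 49.0]]
flower t 3.45 pos [628.6 130.1 209.5] yaw 8.53 tilt [-0.008 -0.003 -1.   ] w 1.001 F [-0.2 -0.1  0.3]
  units: [ 0.225 -0.003  0.022] turn 0.0002
  full turn units [ 0.0002 -0.0042  0.001 ]
```

arm_command(increments="0.1 0 0.02 0 -0.004 0.001 -1;0.2 0 0.02 0 -0.004 0.001 -1;0.26 0 0.02 0 -0.004 0.001 -1;0.26 0 0.02 0 -0.004 0.001 -1;0.26 0 0.02 0 -0.004 0.001 -1")

```text
time_s: 3.87
position: [630.3, 130.4, 183.6]
tool_rot: [-0.117, 1.568, 0.117]
ft_force: [-0.2, -0.4, -0.0]
width: 1.002
```

arm_command(increments="0 0 0 0 0 0 0.3;0 0 0 0 0 0 0.5;0 0 0 0 0 0 1;0 0 0 0 0 0 1;0 0 0 0 0 0 1", grip_force=30)

```text
time_s: 4.28
position: [630.4, 130.4, 184.2]
tool_rot: [-0.117, 1.568, 0.117]
ft_force: [-1.9, -0.1, 5.9]
width: 0.652
```

arm_command(increments="0 0 0 0 0 0 1;0 0 0 0 0 0 1;0 0 0 0 0 0 1;0 0 0 0 0 0 1;0 0 0 0 0 0 1")

```text
time_s: 4.7
position: [630.4, 130.4, 184.2]
tool_rot: [-0.117, 1.568, 0.117]
ft_force: [-0.1, -0.6, 1.6]
width: 0.648
```

```bash
python3 go.py flower 183;python3 snap.py wrist w2; python3 go.py b_flower 280
```

```text
flower t 4.7 pos [630.4 130.4 184.2] yaw 8.53 tilt [-0.  0. -1.] w 0.648 F [-0.1 -0.6  1.6]
  units: [ 0.012 -0.003  0.001] turn 0.0002
  full turn units [ 0.0002 -0.0001 -0.    ]
b_flower t 4.75 pos [630.4 130.4 184.3] yaw 8.53 tilt [-0.  0. -1.] w 0.65 F [-0.6 -0.   1.4]
  units: [-0.957 -2.097 -1.89 ] turn 0.0204
  full turn units [ 0.0204 -0.0001 -0.    ]
```

View pics/w2.png

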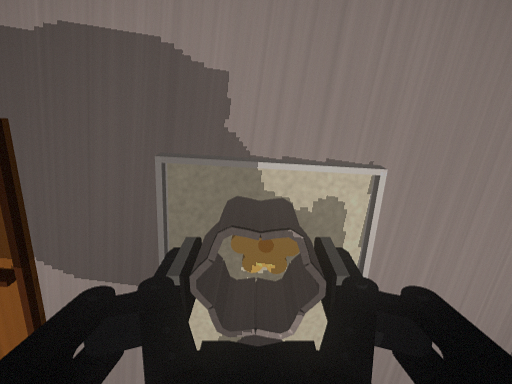

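The flower is held squarely at lobes (192,285) and (325,285); the jaws read 55 mm against 57 expected. Lifting and carrying it to the rightmost bay.

arm_command(increments="-0.2 0 0 0 0 0 1;-0.45 0 0 0 0 0 1;-0.7 0 0 0 0 0 1;-0.95 0 0 0 0 0 1")

```text
time_s: 5.08
position: [630.3, 130.2, 280.2]
tool_rot: [-0.117, 1.568, 0.117]
ft_force: [0.5, 0.7, -0.1]
width: 0.65
```

arm_command(increments="0 -0.15 -0.14 0 0 0 1;0 -0.4 -0.36 0.01 0 0 1;0 -0.65 -0.58 0.02 0 0 1;0 -0.9 -0.81 0.02 0 0 1")

```text
time_s: 5.42
position: [562.6, 28.4, 280.3]
tool_rot: [-0.084, 1.57, 0.083]
ft_force: [2.0, -0.4, -0.2]
width: 0.646
```

arm_command(increments="0 -0.2 -0.18 0 0 0 1;0 -0.45 -0.4 0 0 0 1;0 -0.7 -0.63 0 0 0 1;0 -0.9 -0.81 0 0 0 1")

```text
time_s: 5.75
position: [489.9, -71.4, 280.4]
tool_rot: [-0.083, 1.57, 0.082]
ft_force: [1.3, -0.8, -1.6]
width: 0.647
```

```bash
python3 go.py b_flower 210
```

```text
b_flower t 5.75 pos [489.9 -71.4 280.4] yaw 6.03 tilt [-0.001 -0.001 -1.   ] w 0.647 F [ 1.3 -0.8 -1.6]
  units: [ 0.705 -0.318 -0.186] turn -0.0004
  full turn units [-0.0004 -0.0003  0.0003]
```

arm_command(increments="0.1 -0.16 -0.09 0 0 0 1;0.3 -0.32 -0.19 0 0 0 1;0.5 -0.32 -0.19 0 0 0 1;0.7 -0.32 -0.19 0 0 0 1;0.7 -0.32 -0.19 0 0 0 1")

```text
time_s: 6.17
position: [473.4, -105.4, 208.0]
tool_rot: [-0.082, 1.574, 0.082]
ft_force: [-1.4, -0.0, -1.5]
width: 0.653
```

```bash
python3 go.py b_flower 185; python3 snap.py wrist w3
```

```text
b_flower t 6.17 pos [ 473.4 -105.4  208. ] yaw 5.99 tilt [-0.004 -0.    -1.   ] w 0.653 F [-1.4 -0.  -1.5]
  units: [0.23  0.002 0.014] turn -0.0008
  full turn units [-0.0008 -0.0021 -0.0001]
```

View pics/w3.png

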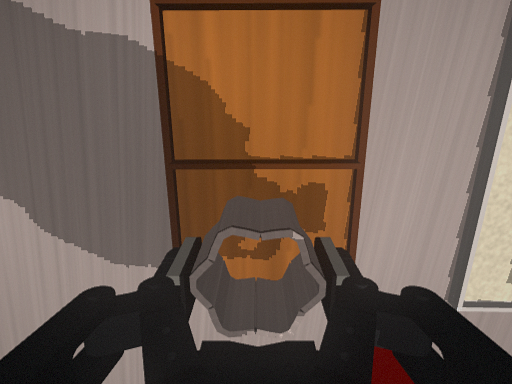

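The flower is held over the rightmost bay, in the middle between the lips at x 178 and 352. Lowering and releasing.

arm_command(increments="0.08 0 0.01 0 -0.002 0 1;0.16 0 0.01 0 -0.002 0 1;0.23 0 0.01 0 -0.002 0 1;0.23 0 0.01 0 -0.002 0 1;0.23 0 0.01 0 -0.002 0 1")

```text
time_s: 6.63
position: [474.7, -105.3, 186.4]
tool_rot: [-0.082, 1.569, 0.082]
ft_force: [-0.4, -0.8, -0.8]
width: 0.649
```

arm_command(increments="0 0 0 0 0 0 0;0 0 0 0 0 0 -0.6;0 0 0 0 0 0 -1;0 0 0 0 0 0 -1;0 0 0 0 0 0 -1")

```text
time_s: 7.05
position: [474.8, -105.3, 186.6]
tool_rot: [-0.082, 1.569, 0.082]
ft_force: [0.1, 0.2, -0.9]
width: 0.999
```

arm_command(increments="0 0 0 0 0 0 -1;-0.2 0 0 0 0 0 -1;-0.45 0 0 0 0 0 -1;-0.7 0 0 0 0 0 -1;-0.95 0 0 0 0 0 -1")

```text
time_s: 7.47
position: [474.5, -105.3, 282.6]
tool_rot: [-0.082, 1.569, 0.082]
ft_force: [-0.2, 0.9, 1.1]
width: 1.003
```

```bash
python3 snap.py wrist w4;  python3 go.py round 280
```

```text
round t 7.52 pos [ 475.4 -105.8  286.5] yaw 5.96 tilt [ 0.005 -0.    -1.   ] w 1.003 F [ 5.3 -1.3  7. ]
  units: [0.074 1.424 1.816] turn 0.0038
  full turn units [0.0038 0.0024 0.0002]
```

View pics/w4.png

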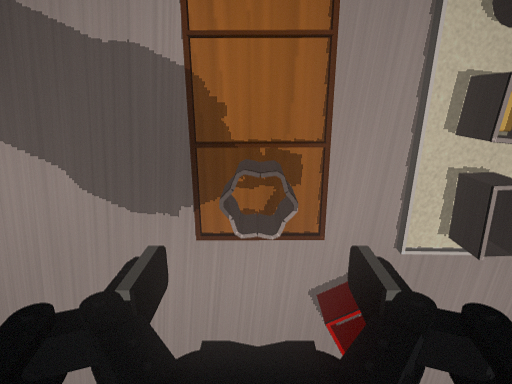

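The flower stands upright inside its bay (260,205). Next is the round one.

arm_command(increments="0 0.18 0.22 0 0 0 -1;0 0.4 0.5 0 0 0 -1;0 0.6 0.75 0 0 0 -1;0 0.71 0.91 0 0 0 -1")

```text
time_s: 7.85
position: [560.4, -22.7, 287.1]
tool_rot: [-0.083, 1.563, 0.084]
ft_force: [-0.3, 0.7, -0.1]
width: 1.005
```

arm_command(increments="0 0.25 0.3 0 0 0 -1;0 0.5 0.6 0 0 0 -1;0.1 0.71 0.91 0 0 0 -1;0.25 0.71 0.91 0 0 0 -1;0.25 0.71 0.91 0 0 0 -1")

```text
time_s: 8.27
position: [643.4, 59.5, 259.8]
tool_rot: [-0.085, 1.566, 0.086]
ft_force: [-2.0, -1.7, -0.7]
width: 0.998
```

```bash
python3 go.py round 183
```

```text
round t 8.27 pos [643.4  59.5 259.8] yaw 6.26 tilt [ 0.003  0.001 -1.   ] w 0.998 F [-2.  -1.7 -0.7]
  units: [ 0.768 -0.046 -0.028] turn 0.0063
  full turn units [ 0.0063  0.0015 -0.0002]
```

arm_command(increments="0.1 -0.046 -0.03 0.006 0.001 0 -1;0.3 -0.046 -0.03 0.006 0.001 0 -1;0.5 -0.046 -0.03 0.006 0.001 0 -1;0.7 -0.046 -0.03 0.006 0.001 0 -1;0.76 -0.046 -0.03 0.006 0.001 0 -1")

```text
time_s: 8.68
position: [639.8, 53.4, 181.5]
tool_rot: [-0.074, 1.572, 0.074]
ft_force: [-0.2, -0.7, -0.1]
width: 1.002
```

arm_command(increments="0 0 0 0 0 0 -1;0 0 0 0 0 0 0;0 0 0 0 0 0 1;0 0 0 0 0 0 1;0 0 0 0 0 0 1")

```text
time_s: 9.1
position: [640.1, 53.4, 182.5]
tool_rot: [-0.074, 1.57, 0.075]
ft_force: [1.1, 0.6, -0.6]
width: 0.454
```

arm_command(increments="0 0 0 0 0 0 1;0 0 0 0 0 0 1;0 0 0 0 0 0 1;0 0 0 0 0 0 1;0 0 0 0 0 0 1")

```text
time_s: 9.52
position: [640.1, 53.4, 182.6]
tool_rot: [-0.074, 1.57, 0.075]
ft_force: [-0.7, 0.5, 2.6]
width: 0.441
```

```bash
python3 go.py round 183;python3 snap.py wrist w5; python3 go.py b_round 280
```

```text
round t 9.52 pos [640.1  53.4 182.6] yaw 5.43 tilt [-0.001  0.    -1.   ] w 0.441 F [-0.7  0.5  2.6]
  units: [-0.004  0.011  0.013] turn -0.0006
  full turn units [-0.0006 -0.0004 -0.0001]
b_round t 9.57 pos [640.1  53.5 182.6] yaw 5.43 tilt [-0.001  0.    -1.   ] w 0.437 F [-0.4 -0.4  3. ]
  units: [-0.973 -0.641 -1.806] turn -0.0054
  full turn units [-0.0054 -0.0004 -0.0001]
```

View pics/w5.png

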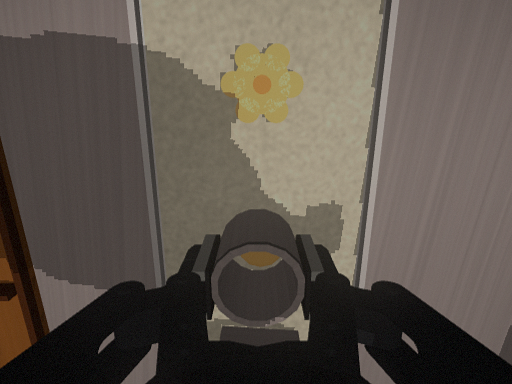

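The round one is held upright between the pads at (258,285), with the jaws at 37.5 mm. The flower biscuit is undisturbed. Carrying it over.

arm_command(increments="-0.2 0 0 0 0 0 1;-0.45 0 0 0 0 0 1;-0.7 0 0 0 0 0 1;-0.97 0 0 0 0 0 1")

```text
time_s: 9.9
position: [639.9, 53.3, 280.2]
tool_rot: [-0.074, 1.571, 0.074]
ft_force: [-0.3, -0.2, 0.3]
width: 0.437
```

arm_command(increments="0 -0.05 -0.15 -0.005 0 0 1;0 -0.15 -0.45 -0.005 0 0 1;0 -0.25 -0.7 -0.005 0 0 1;0 -0.32 -0.9 -0.005 0 0 1")

```text
time_s: 10.23
position: [551.5, 12.0, 280.4]
tool_rot: [-0.082, 1.572, 0.082]
ft_force: [1.6, -0.5, -0.2]
width: 0.44
```

arm_command(increments="0 -0.1 -0.3 0 0 0 1;0 -0.2 -0.6 0 0 0 1;0 -0.32 -0.9 0 0 0 1;0.2 -0.32 -0.9 0 0 0 1;0.2 -0.32 -0.9 0 0 0 1")

```text
time_s: 10.65
position: [464.0, -29.7, 259.3]
tool_rot: [-0.082, 1.574, 0.081]
ft_force: [1.0, 1.4, -1.2]
width: 0.439
```

```bash
python3 go.py b_round 183.5
```

```text
b_round t 10.65 pos [464.  -29.7 259.3] yaw 5.94 tilt [-0.004 -0.    -1.   ] w 0.439 F [ 1.   1.4 -1.2]
  units: [0.758 0.02  0.03 ] turn -0.0012
  full turn units [-0.0012 -0.0021 -0.    ]
```

arm_command(increments="0.15 0.02 0.03 0 -0.002 0 1;0.35 0.02 0.03 0 -0.002 0 1;0.55 0.02 0.03 0 -0.002 0 1;0.68 0.02 0.03 0 -0.002 0 1;0.74 0.02 0.03 0 -0.002 0 1")

```text
time_s: 11.07
position: [466.8, -27.0, 184.0]
tool_rot: [-0.082, 1.571, 0.082]
ft_force: [-1.0, -0.3, 0.0]
width: 0.443
```

```bash
python3 go.py b_round 183.5
```

```text
b_round t 11.07 pos [466.8 -27.  184. ] yaw 5.97 tilt [-0.002  0.    -1.   ] w 0.443 F [-1.  -0.3  0. ]
  units: [ 0.005 -0.004 -0.005] turn -0.0009
  full turn units [-0.0009 -0.0008 -0.0002]
```

arm_command(increments="0 0 0 0 0 0 0.3;0 0 0 0 0 0 -0.4;0 0 0 0 0 0 -1;0 0 0 0 0 0 -1;0 0 0 0 0 0 -1")

```text
time_s: 11.48
position: [467.1, -26.9, 184.7]
tool_rot: [-0.082, 1.57, 0.082]
ft_force: [0.6, 0.2, -0.3]
width: 0.977
```

arm_command(increments="0 0 0 0 0 0 -1;-0.2 0 0 0 0 0 -1;-0.45 0 0 0 0 0 -1;-0.7 0 0 0 0 0 -1;-0.95 0 0 0 0 0 -1")

```text
time_s: 11.9
position: [467.0, -27.0, 281.0]
tool_rot: [-0.081, 1.57, 0.082]
ft_force: [-0.4, 0.1, 0.3]
width: 0.998
```

```bash
python3 snap.py wrist w6
```

```text
(no output)
```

View pics/w6.png

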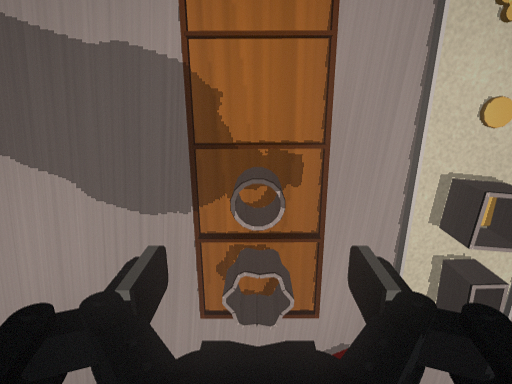

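arm_command(increments="0 0 0.2 0 0 0 -1;0 -0.02 0.45 0.01 0 0 -1;0 -0.04 0.7 0.02 0 0 -1;0 -0.06 0.89 0.02 0 0 -1")

```text
time_s: 12.28
position: [558.7, -23.7, 285.7]
tool_rot: [-0.047, 1.565, 0.049]
ft_force: [-0.9, 0.7, 0.1]
width: 0.999
```

arm_command(increments="0 0 0.3 0.01 0 0 -1;0 -0.02 0.6 0.02 0 0 -1;0 -0.04 0.87 0.02 0 0 -1;0.2 -0.04 0.87 0.02 0 0 -1;0.25 -0.04 0.87 0.02 0 0 -1")

```text
time_s: 12.7
position: [646.0, -22.2, 259.1]
tool_rot: [-0.014, 1.567, 0.016]
ft_force: [-0.9, -0.3, -0.5]
width: 0.999
```

```bash
python3 go.py square 183
```

```text
square t 12.7 pos [646.  -22.2 259.1] yaw 1.1 tilt [ 0.004  0.001 -1.   ] w 0.999 F [-0.9 -0.3 -0.5]
  units: [ 0.761  0.01  -0.015] turn 0.0
  full turn units [ 0.      0.0017 -0.0005]
```

The round cutter stands in its bay at (258,203) and the flower is untouched. Descending on the square.

arm_command(increments="0.1 0.01 -0.015 0 0.002 0 -1;0.3 0.01 -0.015 0 0.002 0 -1;0.5 0.01 -0.015 0 0.002 0 -1;0.7 0.01 -0.015 0 0.002 0 -1;0.76 0.01 -0.015 0 0.002 0 -1")

```text
time_s: 13.12
position: [643.2, -20.9, 180.6]
tool_rot: [-0.014, 1.575, 0.016]
ft_force: [-0.2, 0.4, 0.2]
width: 1.001
```

arm_command(increments="0 0 0 0 0 0 -1;0 0 0 0 0 0 0;0 0 0 0 0 0 1;0 0 0 0 0 0 1;0 0 0 0 0 0 1")

```text
time_s: 13.53
position: [644.8, -20.8, 182.5]
tool_rot: [-0.014, 1.569, 0.016]
ft_force: [2.6, -0.4, 1.3]
width: 0.506
```

arm_command(increments="0 0 0 0 0 0 1;0 0 0 0 0 0 1;0 0 0 0 0 0 1;0 0 0 0 0 0 1;0 0 0 0 0 0 1")

```text
time_s: 13.95
position: [644.7, -20.8, 182.5]
tool_rot: [-0.014, 1.57, 0.016]
ft_force: [1.2, 0.1, 0.7]
width: 0.513
```

```bash
python3 go.py b_square 280; python3 snap.py wrist w7
```

```text
b_square t 13.95 pos [644.7 -20.8 182.5] yaw 1.12 tilt [ 0.001  0.001 -1.   ] w 0.513 F [1.2 0.1 0.7]
  units: [-0.976  0.746 -1.85 ] turn -0.0414
  full turn units [-0.0414  0.0006 -0.0005]
```

View pics/w7.png

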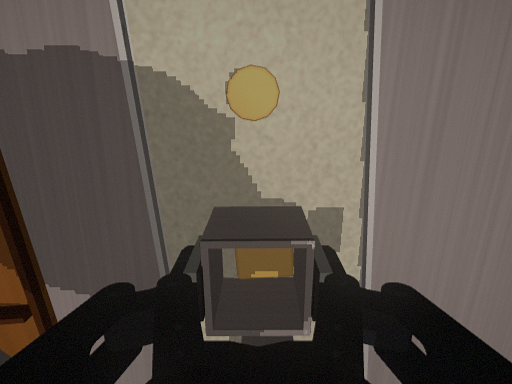

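The square is held flush between the pads (258,290) with the jaws at 43.6 mm. Carrying it over.

arm_command(increments="-0.2 0 0 0 0 0 1;-0.45 0 0 0 0 0 1;-0.7 0 0 0 0 0 1;-0.97 0 0 0 0 0 1")

```text
time_s: 14.33
position: [644.3, -21.0, 280.1]
tool_rot: [-0.014, 1.571, 0.016]
ft_force: [-0.1, -0.1, -0.6]
width: 0.512
```

arm_command(increments="0 0.06 -0.15 -0.01 0 0 1;0 0.18 -0.45 -0.02 0 0 1;0 0.28 -0.7 -0.03 0 0 1;0 0.37 -0.92 -0.04 0 0 1")

```text
time_s: 14.67
position: [549.8, 14.6, 280.1]
tool_rot: [-0.081, 1.57, 0.083]
ft_force: [0.7, -0.3, 0.1]
width: 0.511
```

arm_command(increments="0 0.15 -0.3 0 0 0 1;0 0.3 -0.6 0 0 0 1;0 0.45 -0.89 0 0 0 1;0.2 0.45 -0.89 0 0 0 1;0.2 0.45 -0.89 0 0 0 1")

```text
time_s: 15.08
position: [455.1, 50.9, 258.9]
tool_rot: [-0.083, 1.572, 0.084]
ft_force: [-0.1, -0.5, -1.1]
width: 0.513
```

```bash
python3 go.py b_square 183.5
```

```text
b_square t 15.08 pos [455.1  50.9 258.9] yaw 6.08 tilt [-0.003  0.001 -1.   ] w 0.513 F [-0.1 -0.5 -1.1]
  units: [ 0.754 -0.013  0.032] turn 0.0
  full turn units [ 0.     -0.0015 -0.0006]
```

arm_command(increments="0.15 -0.01 0.03 0 -0.001 0 1;0.35 -0.01 0.03 0 -0.001 0 1;0.55 -0.01 0.03 0 -0.001 0 1;0.68 -0.01 0.03 0 -0.001 0 1;0.74 -0.01 0.03 0 -0.001 0 1")

```text
time_s: 15.5
position: [458.4, 49.8, 183.6]
tool_rot: [-0.082, 1.572, 0.083]
ft_force: [0.0, -0.0, -0.9]
width: 0.515
```

```bash
python3 go.py b_square 183.5
```

```text
b_square t 15.5 pos [458.4  49.8 183.6] yaw 6.03 tilt [-0.003  0.001 -1.   ] w 0.515 F [ 0.  -0.  -0.9]
  units: [ 0.001  0.003 -0.002] turn -0.0004
  full turn units [-0.0004 -0.0013 -0.0005]
```

arm_command(increments="0 0 0 0 0 0 0.3;0 0 0 0 0 0 -0.4;0 0 0 0 0 0 -1;0 0 0 0 0 0 -1;0 0 0 0 0 0 -1")

```text
time_s: 15.92
position: [458.6, 49.9, 184.2]
tool_rot: [-0.082, 1.571, 0.084]
ft_force: [0.3, 0.3, -0.5]
width: 0.998
```

arm_command(increments="0 0 0 0 0 0 -1;-0.2 0 0 0 0 0 -1;-0.45 0 0 0 0 0 -1;-0.7 0 0 0 0 0 -1;-0.95 0 0 0 0 0 -1")

```text
time_s: 16.33
position: [458.6, 49.7, 280.6]
tool_rot: [-0.082, 1.571, 0.084]
ft_force: [0.3, -1.1, -0.2]
width: 1.002
```

arm_command(increments="0 -0.2 0.2 0 0 0 -1;0 -0.4 0.42 0 0 0 -1;0 -0.65 0.67 0 0 0 -1;0 -0.85 0.89 -0.01 0 0 -1")

```text
time_s: 16.67
position: [557.3, -26.7, 281.0]
tool_rot: [-0.098, 1.569, 0.1]
ft_force: [0.3, -0.2, -0.0]
width: 1.0
```

arm_command(increments="0 -0.25 0.25 0 0 0 -1;0 -0.55 0.57 0 0 0 -1;0 -0.85 0.89 0 0 0 -1;0.2 -0.85 0.89 0 0 0 -1;0.2 -0.85 0.89 0 0 0 -1")

```text
time_s: 17.08
position: [656.6, -101.7, 258.3]
tool_rot: [-0.097, 1.572, 0.098]
ft_force: [-0.6, -0.2, -1.7]
width: 1.004
```

```bash
python3 go.py finger 183
```

```text
finger t 17.08 pos [ 656.6 -101.7  258.3] yaw 7.11 tilt [-0.003  0.    -1.   ] w 1.004 F [-0.6 -0.2 -1.7]
  units: [ 0.753  0.021 -0.031] turn -0.0033
  full turn units [-0.0033 -0.0014 -0.0003]
```

arm_command(increments="0.1 0.02 -0.03 -0.003 -0.001 0 -1;0.3 0.02 -0.03 -0.003 -0.001 0 -1;0.5 0.02 -0.03 -0.003 -0.001 0 -1;0.7 0.02 -0.03 -0.003 -0.001 0 -1;0.73 0.02 -0.03 -0.003 -0.001 0 -1")

```text
time_s: 17.5
position: [651.8, -99.0, 183.0]
tool_rot: [-0.102, 1.573, 0.104]
ft_force: [-0.6, 1.0, -1.0]
width: 0.996
```

arm_command(increments="0 0 0 0 0 0 -1;0 0 0 0 0 0 0;0 0 0 0 0 0 1;0 0 0 0 0 0 1;0 0 0 0 0 0 1")

```text
time_s: 17.92
position: [652.1, -99.0, 184.0]
tool_rot: [-0.102, 1.572, 0.104]
ft_force: [-0.5, -0.4, -1.0]
width: 0.456
```

arm_command(increments="0 0 0 0 0 0 1;0 0 0 0 0 0 1;0 0 0 0 0 0 1;0 0 0 0 0 0 1;0 0 0 0 0 0 1")

```text
time_s: 18.33
position: [652.3, -99.0, 184.5]
tool_rot: [-0.102, 1.571, 0.104]
ft_force: [-0.9, 0.9, 6.4]
width: 0.324
```

```bash
python3 go.py b_finger 280; python3 snap.py wrist w8
```

```text
b_finger t 18.33 pos [652.3 -99.  184.5] yaw 7.52 tilt [-0.003  0.001 -1.   ] w 0.324 F [-0.9  0.9  6.4]
  units: [-0.947  2.513 -1.712] turn 0.012
  full turn units [ 0.012  -0.0014 -0.0007]
```

View pics/w8.png

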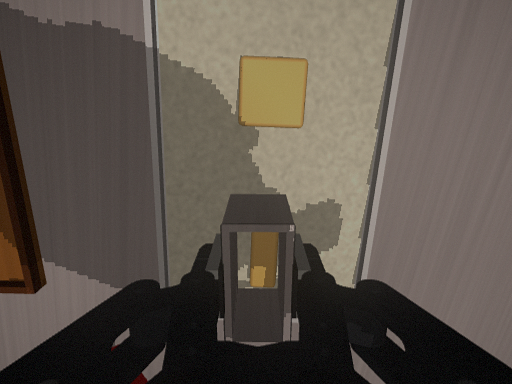

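The finger cutter is held flush between the pads (258,270) with the jaws at 27.5 mm. Carrying it to the leftmost bay.

arm_command(increments="-0.2 0 0 0 0 0 1;-0.45 0 0 0 0 0 1;-0.7 0 0 0 0 0 1;-0.95 0 0 0 0 0 1")

```text
time_s: 18.72
position: [652.3, -99.2, 280.4]
tool_rot: [-0.102, 1.572, 0.104]
ft_force: [0.4, -0.9, -1.6]
width: 0.321
```

arm_command(increments="0 0.2 -0.14 0 0 0 1;0 0.42 -0.28 0.005 0 0 1;0 0.63 -0.42 0.01 0 0 1;0 0.83 -0.57 0.012 0 0 1")

```text
time_s: 19.05
position: [584.1, -23.4, 280.8]
tool_rot: [-0.081, 1.573, 0.084]
ft_force: [-0.2, 0.8, -0.6]
width: 0.322
```

arm_command(increments="0 0.2 -0.14 0 0 0 1;0 0.42 -0.28 0 0 0 1;0 0.63 -0.42 0 0 0 1;0 0.84 -0.58 0 0 0 1")

```text
time_s: 19.38
position: [516.8, 54.8, 281.2]
tool_rot: [-0.081, 1.573, 0.084]
ft_force: [0.9, -0.3, -0.6]
width: 0.322
```

arm_command(increments="0 0.28 -0.2 0 0 0 1;0 0.56 -0.4 0 0 0 1;0 0.84 -0.58 0 0 0 1;0.2 0.84 -0.58 0 0 0 1;0.2 0.84 -0.58 0 0 0 1")

```text
time_s: 19.8
position: [448.8, 134.0, 260.0]
tool_rot: [-0.085, 1.575, 0.087]
ft_force: [-1.0, -0.7, -1.3]
width: 0.324
```

```bash
python3 go.py b_finger 185
```

```text
b_finger t 19.8 pos [448.8 134.  260. ] yaw 6.27 tilt [-0.006  0.001 -1.   ] w 0.324 F [-1.  -0.7 -1.3]
  units: [ 0.75  -0.066  0.009] turn 0.0016
  full turn units [ 0.0016 -0.0026 -0.0008]
```

arm_command(increments="0.15 -0.065 0.01 0.001 -0.002 0 1;0.35 -0.065 0.01 0.001 -0.002 0 1;0.55 -0.065 0.01 0.001 -0.002 0 1;0.68 -0.065 0.01 0.001 -0.002 0 1;0.74 -0.065 0.01 0.001 -0.002 0 1")

```text
time_s: 20.22
position: [450.3, 126.7, 185.0]
tool_rot: [-0.082, 1.572, 0.084]
ft_force: [0.0, -0.3, -0.1]
width: 0.323
```

```bash
python3 go.py b_finger 185
```

```text
b_finger t 20.22 pos [450.3 126.7 185. ] yaw 6.05 tilt [-0.003  0.001 -1.   ] w 0.323 F [ 0.  -0.3 -0.1]
  units: [-0.     0.01  -0.003] turn -0.0003
  full turn units [-0.0003 -0.0013 -0.0005]
```

arm_command(increments="0 0 0 0 0 0 0.3;0 0 0 0 0 0 -0.4;0 0 0 0 0 0 -1;0 0 0 0 0 0 -1;0 0 0 0 0 0 -1")

```text
time_s: 20.63
position: [450.5, 126.8, 185.6]
tool_rot: [-0.082, 1.571, 0.084]
ft_force: [-0.3, -0.6, 0.8]
width: 0.897
```

arm_command(increments="0 0 0 0 0 0 -1;-0.2 0 0 0 0 0 -1;-0.45 0 0 0 0 0 -1;-0.7 0 0 0 0 0 -1;-0.95 0 0 0 0 0 -1")

```text
time_s: 21.05
position: [450.5, 126.6, 281.9]
tool_rot: [-0.082, 1.571, 0.084]
ft_force: [-0.4, 0.6, 0.9]
width: 1.002
```

arm_command(increments="-0.2 0.2 0 0 0 0 -1;-0.4 0.5 0 0 0 0 -1;-0.7 0.75 0 0 0 0 -1;-0.9 1 0 0 0 0 -1")

```text
time_s: 21.38
position: [439.9, 227.0, 374.6]
tool_rot: [-0.081, 1.57, 0.084]
ft_force: [0.9, -0.3, 0.9]
width: 0.999
```

arm_command(increments="0 0.25 0 0 0 0 -1;0 0.5 0 0 0 0 -1;0 0.75 0 0 0 0 -1;0 1 0 0 0 0 -1;0 1 0 0 0 0 -1")

```text
time_s: 21.8
position: [427.9, 331.0, 374.8]
tool_rot: [-0.084, 1.57, 0.09]
ft_force: [-1.3, -0.2, 0.1]
width: 0.999
```

```bash
python3 snap.py top t9 90 282 110 370; python3 snap.py side s9; python3 - <<'E'
from h import *
from go import T
c=load("t9.npz"); P=cloud(c); ps=np.radians(6.08)
for n in ("b_flower","b_round","b_square","b_finger"):
    x,y,_=T[n]; q=P[(abs(P[...,0]-x)<50)&(abs(P[...,1]-y)<36)&(P[...,2]>36)&(P[...,2]<60)]
    if len(q)==0: print(n,"none");continue
    L=(q[:,:2]-[x,y])@np.array([[np.cos(ps),-np.sin(ps)],[np.sin(ps),np.cos(ps)]])
    print(n,len(q),"z",np.percentile(q[:,2],[5,50,95]).round(1),"off",((L.min(0)+L.max(0))/2).round(1),"size",np.ptp(L,axis=0).round(1))
E
```

```text
b_flower 201 z [37.8 43.5 45.3] off [-1.2  0.6] size [54.9 51.8]
b_round 127 z [40.6 43.5 45.4] off [-1.3  1.8] size [38.6 37.4]
b_square 178 z [40.8 43.5 45.5] off [-1.7 -1.2] size [44.8 44.5]
b_finger 194 z [38.9 43.4 45.5] off [-1.6 -2.6] size [29.1 58.5]
```

View pics/t9.png

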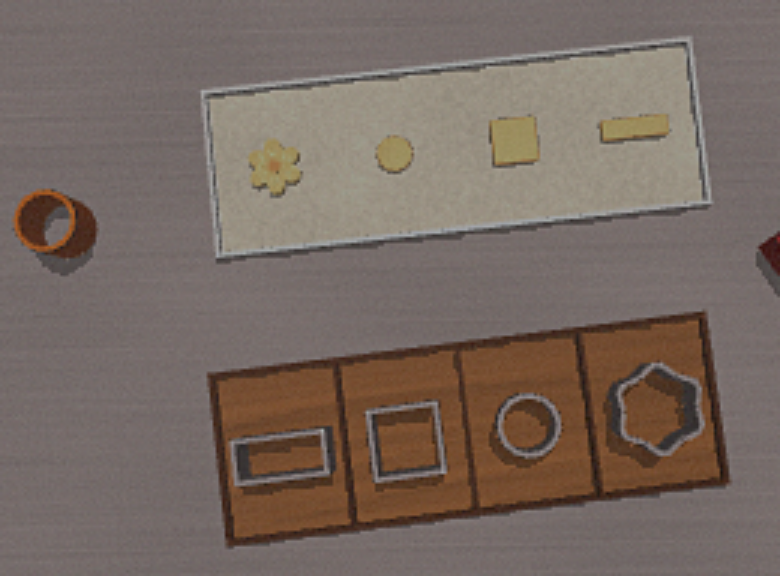

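The rack now holds, left to right, finger (282,458), square (406,441), round (528,425) and flower (660,408), all flat and within 3 mm of the bay middles. The biscuits and look-alikes are where they were. Handing in.

```bash
python3 -c "
from workcell import workorder;print(workorder.close_job())"
```

```text
the job is handed in; nothing more can be done
None
```

All four cutters are in the rack in reverse order. From the robot's left the bays now hold finger, square, round, flower; the row on the tray was flower, round, square, finger.

**Placement:** in the last top-camera check each cutter was within about 3 mm of its bay's middle. All rims were level at about 43.5 mm, so they stand flat on the floor. The allowance was 15 mm.

**Everything else:** the four biscuits, the orange ring and the red square look unmoved in the last top-camera picture. The spice jar, butter box and rolling pin lay outside that picture, so I did not check them again, but the arm stayed clear of them.

**Time and forces:** the job took about 22 s of the 96 s allowed. The wrist forces I read were all under about 10 N. The gripper was open and clear of everything when I handed in, and no check failed or disagreed.

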